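# Turn a painting turntable square and lock it with its pin

## Robot

A 7-joint arm with a two-finger parallel gripper is mounted at the origin on the work surface. World frame = base frame: x ahead of the robot, y to its left, z up, the work surface at z = 0. Lengths are in m, angles in degrees, forces in N, time in s.
With the tool pointing down it reaches from about 0.425 to 0.875 m from the base axis. Payload 4.7 kg.
Tool frame: the origin (TCP) lies at the very end of the fingers, on their centre line; the grasp point (between the pads) lies 19 mm behind it; z points along the fingers, y is the direction in which the jaws open and shut (so a half turn about z gives the same grasp; the last joint's range is limited). The gripper opens to 87 mm and grips with 3 to 60 N. Pads are 19 mm wide; open, the fingers measure 117 mm over their backs; the gripper's body (75 mm by 190 mm) begins 51 mm behind the grasp point.
Start: joints at [64.521, 18.392, -4.016, 83.108, 1.295, 78.541, -3.26], TCP at [0.288, -0.583, 0.223] pointing down, gripper open.
Joint ranges: [-163.93, 163.93], [-17.29, 119.83], [-79.2, 71.16], [3.27, 140.29], [-89.18, 269.18], [5.43, 117.66], [-154.24, 154.24]. Speed limits (degrees/s): [147.25, 147.25, 180, 180, 180, 180, 180].

## Interface

Orientations are given as [roll, pitch, yaw] about the fixed x, y, z axes, in that order (R = Rz(yaw) Ry(pitch) Rx(roll)).
In Python, from cell import env gives the robot as it stands.
- The arm moves only by the tool servo_tool, never from a script. Its argument "increments" is a list that holds one entry, the list of rows, each a list of 7 numbers: the shift along the tool's x, y, z in m, then the turn, a rotation vector about the tool's x, y, z in degrees, then the opening, from -1 (shut) to 1 (fully open). In form: [[[dx, dy, dz, rx, ry, rz, fingers], ...]]. A call has 1 to 20 rows; each row is the pose to reach, as a shift and turn from the pose commanded when the call began, along the tool's axes at that moment; what a row does not reach only later rows make up. A row lasts 1/10 s, in which the tool goes at most 50 mm and 8.59 degrees, less where a joint would pass 70% of its speed; a pose out of reach is approached as far as the arm can. A call with a gripper value outside its range is refused whole. The fingers move at their own pace and stop on an object; "squeeze" is the grip in N (left out, the last holds). Time passes only in rows, so rows that repeat a pose let the fingers close. It gives the time, the measured TCP pose, the force and the opening at its end, in the units of the state.
- env.get_obs(): the state, without advancing time (a new reading comes with each control period).
- env.read_camera(name): name is "side" or "top" or "wrist"; returns a dict with "frame" (400x640x3 uint8, blue, green, red), "intrinsics" (3x3 intrinsics, pixels), "rvec" (rotation vector, rad) and "tvec" (3), from world to camera coordinates, as OpenCV has them. Camera axes: x right, y down, z forward; pixel columns grow to the right and rows downward; lengths in m; the calibration is good to about 2 mm. A picture is of the moment at which its call begins. There is no depth.
- env.sign_off(): hands the job in, once; it reports no verdict.
The state is a dict: "time_s": time; "qpos": joint angles; "joint_velocities": joint speeds; "effort": joint torques, N m; "tool_pos": TCP position; "tool_rot": TCP orientation; "force": force on the tool from outside, world axes, zero at the start; "wrist_torque": the same for the moment, N m; "grip_width": finger opening in m.
Only numpy, scipy, OpenCV 4.12 (cv2) and the standard library are available. Lean on these libraries where they do the work, as an engineer would, in place of code of your own. Each camera call takes 0.05 s, during which the arm holds its last target.

## Task

Turn the blue turntable by its red upright eye plate until the flat on its rim lies along the brass bar, and let it rest there. Then push the steel locking pin by its yellow head fully home, so that its end passes through the eye and the head rests against the guide, and let go. Keep off the painted panel, its paint is still wet, and leave the two paint jars and the brush tin where they are.

Things in the scene. Friction and masses are not known exactly. Their poses are not given: they have to be found in the camera images.
- jig: Fixed jig: wooden base 250 x 250 mm, 12 mm thick. Origin: on the turntable's axis at table height; z up. In its +y, in turn: the brass alignment bar (110 mm long along x, 8 mm wide, centre 110 mm from the axis, top 43 mm up, just under the turntable's height), then the aluminium pin guide. The pin slides along y in the guide, pointing at the axis, its centre line 85 mm above the table.
- wheel (a joint): Turntable angle, rad. 0: the flat lies along the bar, the eye is in line with the pin. Positive: turned clockwise (from above) away from that; push the eye plate counter-clockwise to reduce it. Range -1.9 to 1.9, light friction (0.08 N m), stays where left. Blue disc 240 mm in diameter, 15 mm thick, top 60 mm above the table, one flat 105 mm from the axis, white line along it.
- wheel_axis (a point): Fixed point on the turntable's axis at the height of the disc's top, 60 mm above the table.
- eye (a point): Centre of the 18 mm round hole in the red eye plate, 93 mm from the turntable's axis, 85 mm above the table. The plate stands on the turntable just inside the flat and turns with it: 50 mm wide (its x, tangential), 10 mm thick (its y, radially outward, the hole's axis), 50 mm high (60 to 110 mm above the table). Push on its narrow side.
- pin_head (a point): Centre of the rear end face of the pin's yellow head (26 mm in diameter, 16 mm long). The pin is a loose steel rod 14 mm in diameter, 156 mm long with the head, about 0.2 kg; it lies level in the guide and slides with a little friction. Push this face level towards the turntable's axis.
- pin_tip (a point): Front end of the pin's tapered nose (6 mm in diameter, full 14 mm after 14 mm), 156 mm from pin_head. At the start it is clear of the eye plate; at home it is 70 mm from the turntable's axis.
- guide_seat (a point): Centre of the guide's rear face, 210 mm from the turntable's axis, 85 mm up; axes as the jig's (y outward). The guide is a trough with two straps over it, 44 mm wide, 135 to 210 mm from the axis, 98.5 mm high. The head's front face rests against this face when the pin is home; pin_head is then 16 mm farther out.
- panel: Freshly painted round panel, 120 mm in diameter, 6 mm thick, fixed in the middle of the turntable and turning with it; its origin is the centre of its underside, 60 mm above the table. The paint is wet: nothing of the robot may touch it.
- jar_red: Bystander: loose red paint jar with a white cap, 48 mm in diameter, 65 mm high; origin at the centre of its underside.
- jar_blue: Bystander: loose blue paint jar with a white cap, 48 mm in diameter, 65 mm high; origin at the centre of its underside.
- brush_tin: Bystander: loose metal tin, 76 mm in diameter, 95 mm high, with brushes standing in it up to 205 mm high; origin at the centre of its underside.
- pin: The loose pin as a whole; origin on its centre line half-way along (78 mm from either end), its y axis along the pin towards the head.
Things that resemble listed ones, but are neither listed nor needed, are in the scene too. Of the things like the pin, leave any that is purple; of the rest the larger one is meant.

How it is judged:
By the outcome, as a careful person would: the job done as asked, in the order asked, and still so for the second after the job is handed in, with the robot touching nothing.
It also fails if it takes over 56 s, if anything falls off the work surface, if the arm or the gripper's body presses on something with over 40 N, if the wrist force passes 120 N, or if a joint passes its speed limit or range.

## Working session

There is one attempt and no reset: what is moved stays moved. The work goes in short steps, Python scripts to look and compute and a tool call to move; the robot and the scene stay as the last step left them, time stands still between calls to the robot, and variables do not carry over. Pictures are saved under pics/ and viewed, and the job is handed in when it is done.

Besides the shell and the picture viewer there is one more tool, called after "Emit:" by a JSON object that holds its "api" and its "payload". servo_tool: Moves the arm, as the interface text tells. Its arguments: {"type":"object","properties":{"increments":{"type":"array","items":{"type":"array","items":{"type":"array","items":{"type":"number"}}}},"squeeze":{"type":"number"}},"required":["increments"]}

```bash
ls; mkdir -p pics; cat > h.py <<'E'
import numpy as np, cv2
from cell import env
def cam(n):
    c=env.read_camera(n); K=np.array(c["intrinsics"]);R=cv2.Rodrigues(np.array(c["rvec"]))[0];t=np.array(c["tvec"]).reshape(3)
    return c["frame"],K,R,t
def ray(px,K,R,t):
    d=R.T@np.linalg.solve(K,[px[0],px[1],1.]); return -R.T@t,d
def onplane(px,z,c):
    o,d=ray(px,*c[1:]); return o+d*(z-o[2])/d[2]
def proj(p,c):
    q=c[1]@(c[2]@np.array(p)+c[3]); return q[:2]/q[2]
E
python3 - <<'E'
from h import *
for n in("side","top","wrist"):
    c=cam(n); cv2.imwrite(f"pics/{n}0.png",c[0]); print(n,-c[2].T@c[3])
print(env.get_obs())
E
```

```text
pics
side [0.5140491  0.74369603 0.69126565]
top [ 0.49892973 -0.02883554  0.9523036 ]
wrist [ 0.35522023 -0.5487989   0.38392448]
{'time_s': 0.15, 'qpos': array([64.52090346, 18.42854156, -4.01656165, 83.15799168,  1.29428319,
       78.54117856, -3.25938863]), 'joint_velocities': array([ 0.01932517, -0.1181287 ,  0.00906004, -0.18453546, -0.00892159,
        0.0177877 , -0.00597068]), 'effort': array([-1.16271021e-03, -4.91800475e+01, -4.05214559e-01, -3.12877393e+01,
       -6.39940007e-02,  4.05434368e-02,  1.14714258e-04]), 'tool_pos': array([ 0.28765229, -0.58242501,  0.22172903]), 'tool_rot': array([-1.79917469e+02,  4.02151286e-03,  2.62899200e+01]), 'force': array([ 0.21842694, -0.73477893,  0.04971564]), 'wrist_torque': array([-0.0278588 , -0.00108322,  0.01083136]), 'grip_width': 0.08691140421223371}
```

View pics/top0.png

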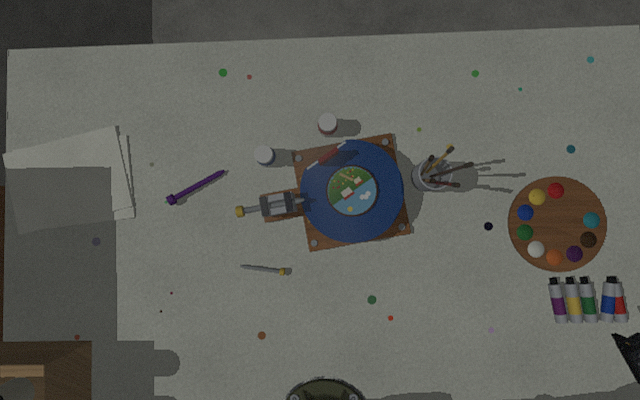

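View pics/side0.png

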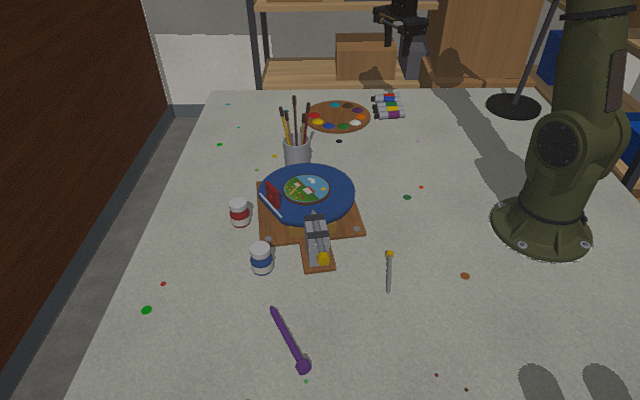

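View pics/wrist0.png

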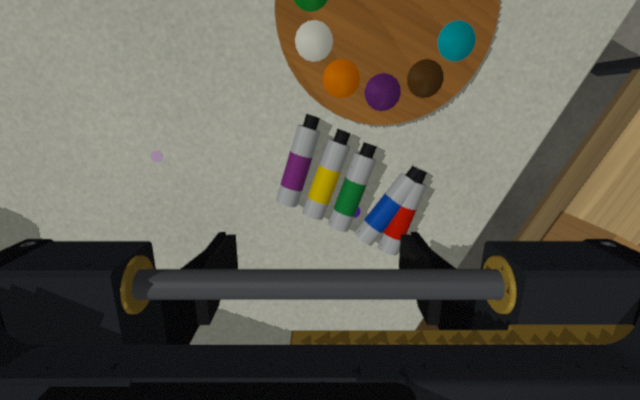

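The top view shows the jig: blue disc at about (352,190), red plate at (330,153), and the pin in the guide with its yellow head at (240,211). There are three pin-like things:
- The purple rod at (197,187), to be left alone.
- A small loose pin with a yellow head at (267,270).
- The larger steel pin in the guide at (240,211), which fits the description.

I'll confirm with a crop and measure.

```bash
python3 - <<'E'
from h import *
c=cam("top"); f=c[0]
cr=cv2.resize(f[95:290,160:460],None,fx=2.66,fy=2.66,interpolation=cv2.INTER_CUBIC); cv2.imwrite("pics/topcrop.png",cr)
s=cam("side"); cr=cv2.resize(s[0][140:290,210:410],None,fx=4,fy=4,interpolation=cv2.INTER_CUBIC); cv2.imwrite("pics/sidecrop.png",cr)
hsv=cv2.cvtColor(f,cv2.COLOR_BGR2HSV)
def comps(m,name,hs,mn=8):
    n,l,st,ce=cv2.connectedComponentsWithStats(m.astype(np.uint8))
    for i in range(1,n):
        if st[i,4]>=mn: print(name,ce[i].round(1),st[i])
H,S,V=[hsv[...,i].astype(int) for i in range(3)]
roi=np.zeros(H.shape,bool); roi[95:290,160:460]=1
comps(roi&(H>18)&(H<35)&(S>120)&(V>70),"yellow",0)
comps(roi&((H<6)|(H>172))&(S>130)&(V>50),"red",0)
m=(roi&(H>100)&(H<125)&(S>110)).astype(np.uint8)
n,l,st,ce=cv2.connectedComponentsWithStats(m); i=1+np.argmax(st[1:,4])
cs,_=cv2.findContours((l==i).astype(np.uint8),cv2.RETR_EXTERNAL,cv2.CHAIN_APPROX_NONE)
p=max(cs,key=cv2.contourArea)[:,0]
P=np.array([onplane(q,.06,c)[:2] for q in p])
# robust circle r .12
from scipy.optimize import least_squares
r=least_squares(lambda x:np.hypot(*(P-x[:2]).T)-x[2],[P[:,0].mean(),P[:,1].mean(),.12],loss='soft_l1',f_scale=.001); print("disc",r.x)
# pixel of robot axes
w=[onplane(q,.085,c) for q in [(240,211)]];print(w)
# panel
m=roi&(V>60)&(S>60)&(((H>35)&(H<100)))
comps(m,"panel",0,100)
for nme,px,z in [("redjar",(327,122),.065),("bluejar",(264,155),.065),("tin",(427,175),.095)]: print(nme,onplane(px,z,c))
E
```

```text
yellow [448.8 145.4] [447 144   6   4  13]
yellow [438.4 160.3] [432 153  15  15  43]
yellow [239.1 211.1] [236 206   8  11  65]
yellow [349.5 208.5] [348 207   4   4  12]
yellow [281.7 271.2] [280 268   5   7  28]
red [348.9 195.1] [344 192  10   7  15]
disc [ 0.54807927 -0.08734811  0.10491728]
[array([0.51655015, 0.17629178, 0.085     ])]
panel [346.9 182.9] [328 166  48  41 760]
redjar [ 0.71863838 -0.02538937  0.065     ]
bluejar [0.64578593 0.12297683 0.065     ]
tin [ 0.58576796 -0.24338242  0.095     ]
```

View pics/topcrop.png

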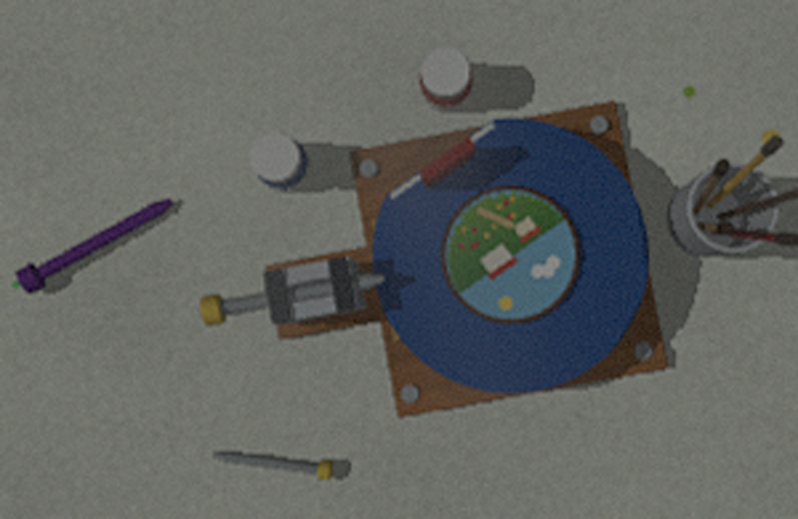

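View pics/sidecrop.png

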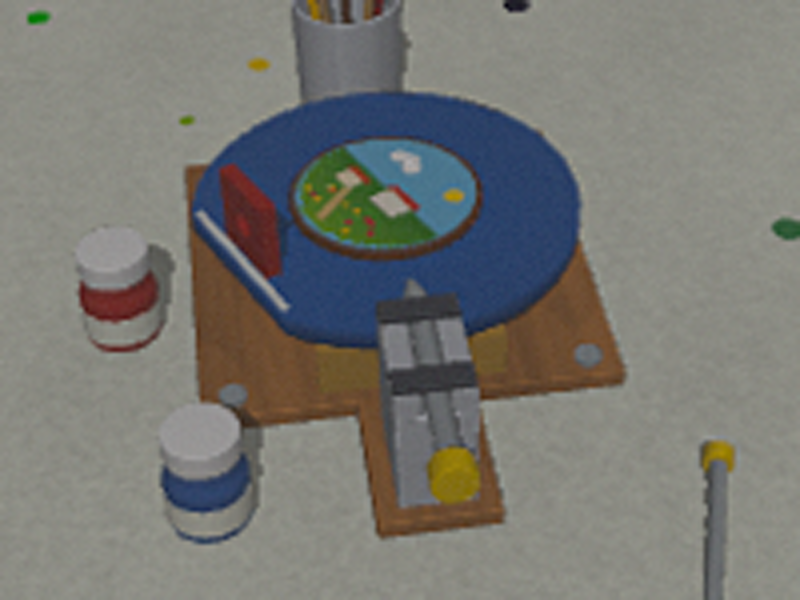

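The crops confirm it: the large yellow-headed steel pin lies in the guide. The red plate stands by the white line, clockwise of the pin. Next I'll refine the axis, wheel angle and guide direction.

```bash
cat > meas.py <<'E'
from h import *
from scipy.optimize import least_squares
def measure(tag):
    c=cam("top"); f=c[0]; hsv=cv2.cvtColor(f,cv2.COLOR_BGR2HSV); H,S,V=[hsv[...,i].astype(int) for i in range(3)]
    roi=np.zeros(H.shape,bool); roi[125:255,285:415]=1
    m=(roi&(H>100)&(H<130)&(S>120)).astype(np.uint8)
    m=cv2.morphologyEx(m,cv2.MORPH_OPEN,np.ones((3,3)))
    n,l,st,ce=cv2.connectedComponentsWithStats(m); i=1+np.argmax(st[1:,4])
    cs,_=cv2.findContours((l==i).astype(np.uint8),cv2.RETR_EXTERNAL,cv2.CHAIN_APPROX_NONE)
    p=cv2.convexHull(max(cs,key=cv2.contourArea))[:,0]
    P=np.array([onplane(q,.06,c)[:2] for q in p])
    r=least_squares(lambda x:np.hypot(*(P-x[:2]).T)-.12,[P[:,0].mean(),P[:,1].mean()],loss='cauchy',f_scale=.001)
    res=np.hypot(*(P-r.x).T)-.12
    print(tag,"disc axis",r.x.round(4),"inliers",(abs(res)<.0015).sum(),len(P))
    return c,hsv,r.x
E
python3 - <<'E'
from meas import *
c,hsv,ax=measure("t")
H,S,V=[hsv[...,i].astype(int) for i in range(3)]
print("wl S,V",[(x,y,S[y,x],V[y,x],H[y,x]) for x,y in [(343,144),(340,147),(309,167),(315,163),(300,155),(350,140),(326,155),(332,152)]])
f=c[0]
# panel rim by dark/brown
cv2.imwrite("pics/tc2.png",cv2.resize(f[125:255,285:415],None,fx=4.5,fy=4.5,interpolation=cv2.INTER_NEAREST))
E
```

```text
t disc axis [ 0.5653 -0.1443] inliers 3 27
wl S,V [(343, 144, np.int64(47), np.int64(92), np.int64(108)), (340, 147, np.int64(113), np.int64(77), np.int64(109)), (309, 167, np.int64(4), np.int64(119), np.int64(75)), (315, 163, np.int64(4), np.int64(116), np.int64(105)), (300, 155, np.int64(48), np.int64(80), np.int64(14)), (350, 140, np.int64(144), np.int64(76), np.int64(110)), (326, 155, np.int64(99), np.int64(88), np.int64(0)), (332, 152, np.int64(117), np.int64(85), np.int64(178))]
```

View pics/tc2.png

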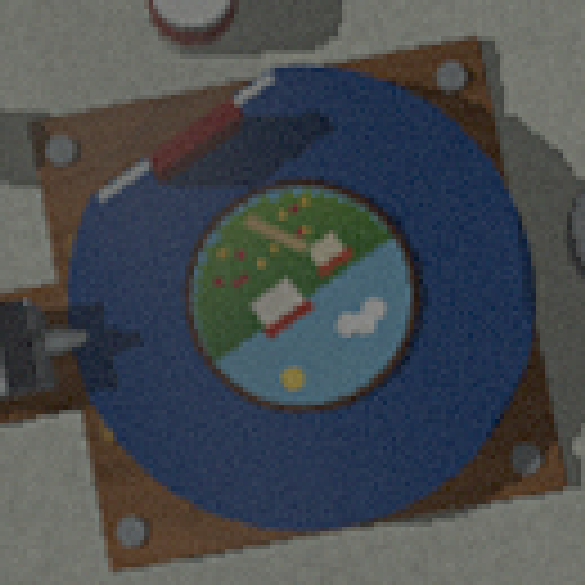

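```bash
sed -i 's/(H>100)&(H<130)&(S>120)/(H>95)\&(H<132)\&(S>100)/; s/np.ones((3,3))/np.ones((5,5))/; s/P\[:,0\].mean(),P\[:,1\].mean()\]/*onplane((352.3,191.2),.06,c)[:2]]/' meas.py
cat >> meas.py <<'E'
def line(c,ax,hsv):
    H,S,V=[hsv[...,i].astype(int) for i in range(3)]
    yy,xx=np.mgrid[:400,:640]
    W=np.array([onplane((x,y),.06,c)[:2] for y in range(125,256) for x in range(285,416)]).reshape(131,131,2)
    rr=np.hypot(*(W-ax).transpose(2,0,1))
    s,v=S[125:256,285:416],V[125:256,285:416]
    m=(s<50)&(v>85)&(rr>.095)&(rr<.121)
    n,l,st,ce=cv2.connectedComponentsWithStats(m.astype(np.uint8))
    for i in range(1,n):
        if st[i,4]>=5: print("white",(ce[i]+[285,125]).round(1),st[i,4])
    return W,m,l
E
python3 - <<'E'
from meas import *
c,hsv,ax=measure("t"); print(proj([*ax,.06],c))
W,m,l=line(c,ax,hsv)
print("pin px head",onplane((239.1,211.1),.085,c))
f=c[0]
for n,z,px in [("bolt TL",.013,(285+61/4.5,125+150/4.5)),("TR",.013,(285+452/4.5,125+76/4.5)),("BL",.013,(285+131/4.5,125+531/4.5)),("BR",.013,(285+526/4.5,125+460/4.5))]:
    print(n,onplane(px,z,c))
E
```

```text
t disc axis [ 0.5591 -0.0766] inliers 26 34
[350.88015345 190.11055524]
white [339.3 142.3] 68
white [353. 139.] 5
white [312.2 164.6] 39
white [301.2 200. ] 5
pin px head [0.51637374 0.17834586 0.085     ]
bolt TL [0.64367196 0.04680258 0.013     ]
TR [ 0.6778965  -0.16647184  0.013     ]
BL [0.43607346 0.01342444 0.013     ]
BR [ 0.46938969 -0.19922129  0.013     ]
```

```bash
cat >> meas.py <<'E'
def angle(W,m,ax,lo,hi):
    # white-line pixels near the flat, fit line with outward normal azimuth in (lo,hi)
    P=W[m]; d=P-ax; a=np.degrees(np.arctan2(d[:,1],d[:,0])); P=P[(a>lo)&(a<hi)]
    vx,vy,x0,y0=cv2.fitLine(P.astype(np.float32),cv2.DIST_HUBER,0,.001,.001).ravel()
    n=np.array([-vy,vx]); D=n@(np.array([x0,y0])-ax)
    if D<0:n,D=-n,-D
    t=np.array([vx,vy]); s=(P-ax)@t
    print("flat normal az %.2f dist %.4f  n=%d, span mid %.4f len %.4f"%(np.degrees(np.arctan2(n[1],n[0])),D,len(P),(s.min()+s.max())/2,np.ptp(s)))
E
python3 - <<'E'
from meas import *
c,hsv,ax=measure("t"); H,S,V=[hsv[...,i].astype(int) for i in range(3)]
ax2=np.array([.558,-.0765])
W,m,l=line(c,ax2,hsv)
v=(S[125:256,285:416]<40)&(V[125:256,285:416]>88)
rr=np.hypot(*(W-ax2).transpose(2,0,1))
az=np.degrees(np.arctan2(W[...,1]-ax2[1],W[...,0]-ax2[0]))
m2=v&(rr>.098)&(rr<.1195)&(az>5)&(az<75)
angle(W,m2,ax2,5,75)
ys,xs=np.nonzero(m2); print(xs.min()+285,xs.max()+285,ys.min()+125,ys.max()+125)
# red plate top
red=((H<8)|(H>170))&(S>80)&(V>60); red[:130]=0;red[175:]=0;red[:,:300]=0;red[:,350:]=0
ys,xs=np.nonzero(red); print("red",xs.mean(),ys.mean(),len(xs))
p=onplane((xs.mean(),ys.mean()),.11,c)[:2]; d=p-ax2; print("plate top",p,np.hypot(*d),np.degrees(np.arctan2(d[1],d[0])))
# panel rim: dark brown ring; panel circle
rp=np.hypot(W[...,0]-ax2[0],W[...,1]-ax2[1])
h,s=H[125:256,285:416],S[125:256,285:416]
mm=((h<95)|(h>135))&(rp<.075)&~((s<60))
mm=cv2.morphologyEx(mm.astype(np.uint8),cv2.MORPH_OPEN,np.ones((2,2)))
cs,_=cv2.findContours(mm,cv2.RETR_EXTERNAL,cv2.CHAIN_APPROX_NONE)
k=max(cs,key=cv2.contourArea); e=cv2.fitEllipse(cv2.convexHull(k)); print(e); print("panel c",onplane((e[0][0]+285,e[0][1]+125),.066,c))
E
```

```text
t disc axis [ 0.559  -0.0767] inliers 24 33
white [340.6 142.2] 65
white [312.1 164.3] 35
flat normal az 35.53 dist 0.1027  n=75, span mid 0.0037 len 0.1094
307 345 140 169
red 327.381679389313 151.8320610687023 131
plate top [ 0.64125657 -0.02475286] 0.09802766368664453 31.862530124072446
((64.2745590209961, 60.999977111816406), (32.95735549926758, 48.133060455322266), 60.03953552246094)
panel c [ 0.56820275 -0.07282233  0.066     ]
```

```bash
python3 - <<'E'
from meas import *
ax=np.array([.5585,-.0766])
out=[]
for n,(y0,y1,x0,x1),k in [("top",(120,260,225,425),4),("side",(150,280,240,380),5)]:
    c=cam(n); f=cv2.resize(c[0][y0:y1,x0:x1],None,fx=k,fy=k,interpolation=cv2.INTER_CUBIC)
    f=cv2.convertScaleAbs(f,alpha=1.7)
    def dot(p,col):
        q=((proj(p,c)-[x0,y0]+.5)*k).astype(int); cv2.circle(f,tuple(int(v) for v in q),3,col,-1)
    a=np.radians(36); nn=np.array([np.cos(a),np.sin(a)]); tt=np.array([-nn[1],nn[0]])
    for s in(-.025,.025):
        for r in(.088,.098):
            for z in(.06,.11): dot([*(ax+nn*r+tt*s),z],(0,255,255) if z>.1 else (255,255,0))
    for b in range(0,360,15): dot([ax[0]+.12*np.cos(np.radians(b)),ax[1]+.12*np.sin(np.radians(b)),.06],(0,255,0)); dot([ax[0]+.06*np.cos(np.radians(b)),ax[1]+.06*np.sin(np.radians(b)),.066],(255,255,255))
    b=np.radians(99.1); u=np.array([np.cos(b),np.sin(b)])
    for r in (.110,.135,.210,.25,.266): dot([*(ax+u*r),.085],(255,0,255))
    cv2.imwrite(f"pics/ov_{n}.png",f)
E
```

```text
(no output)
```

View pics/ov_top.png

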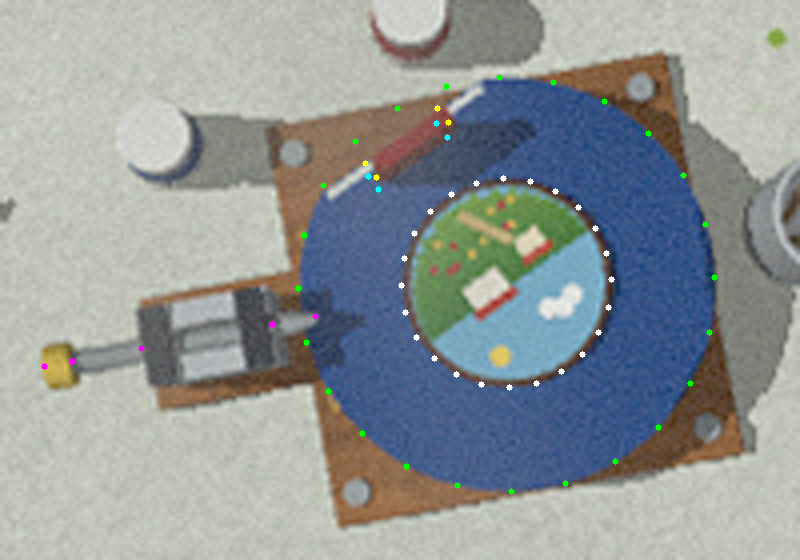

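View pics/ov_side.png

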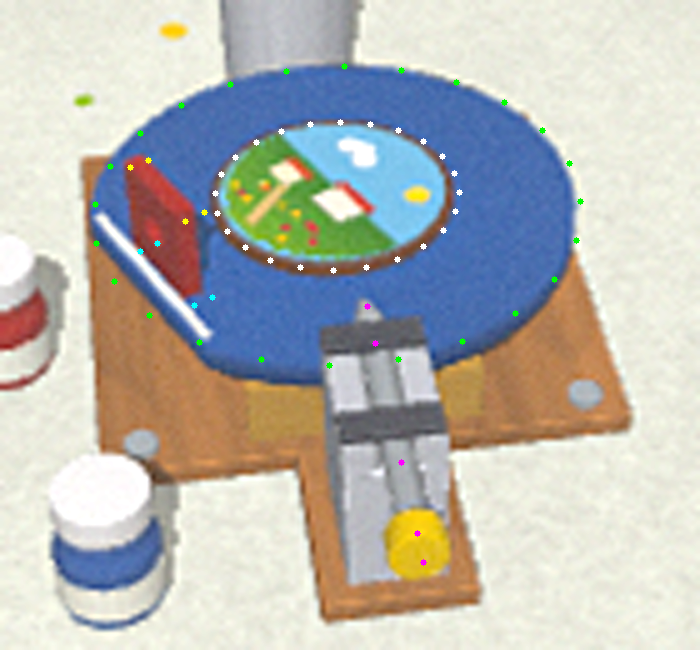

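Dots projected from the measured geometry agree with both pictures: axis (0.5585,-0.0766), jig yaw 9.1°, flat normal azimuth about 36°, so the wheel is at about +63°. My plan is to straddle the plate's two narrow sides, grip it lightly and turn it along the arc. First I go above it at a safe height.

Emit:
{"api": "servo_tool", "payload": {"increments": [[[0, 0, -0.04, 0, 0, 0, 1], [0.01, -0.006, -0.08, 0, 0, 0, 1], [0.04, -0.025, -0.08, 0, 0, -1, 1], [0.075, -0.047, -0.08, 0, 0, -2, 1], [0.11, -0.069, -0.08, 0, 0, -2, 1], [0.145, -0.091, -0.08, 0, 0, -3, 1], [0.18, -0.113, -0.08, 0, 0, -4, 1], [0.215, -0.134, -0.08, 0, 0, -4, 1], [0.25, -0.156, -0.08, 0, 0, -5, 1], [0.285, -0.178, -0.08, 0, 0, -5, 1], [0.32, -0.2, -0.08, 0, 0, -6, 1], [0.355, -0.222, -0.08, 0, 0, -7, 1], [0.39, -0.244, -0.08, 0, 0, -7, 1], [0.425, -0.266, -0.08, 0, 0, -8, 1], [0.46, -0.288, -0.08, 0, 0, -8, 1], [0.495, -0.31, -0.08, 0, 0, -9, 1], [0.53, -0.331, -0.08, 0, 0, -9.7, 1], [0.55, -0.344, -0.08, 0, 0, -9.7, 1], [0.558, -0.349, -0.08, 0, 0, -9.7, 1], [0.558, -0.349, -0.08, 0, 0, -9.7, 1]]]}}

```text
time_s: 2.5
tool_pos: [0.6337, -0.0216, 0.3023]
tool_rot: [-180.0, 0.0, 36.1]
force: [-0.6, -0.7, -0.2]
grip_width: 0.0871
```

```bash
python3 - <<'E'
from meas import *
c=cam("wrist"); cv2.imwrite("pics/w1.png",cv2.convertScaleAbs(c[0],alpha=1.5)); print(-c[2].T@c[3])
for z in (.06,.11): print(proj([.634,-.022,z],c))
E
```

```text
[0.69462245 0.02305994 0.46461009]
[318.54652916 168.25658883]
[318.62207599 176.64150149]
```

View pics/w1.png

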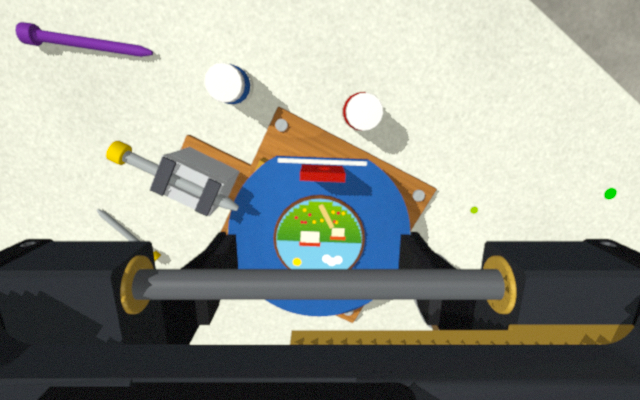

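The wrist view shows the plate at about (323,173), close to straight below the gripper, and the flat line from (278,160) to (367,163). I'll measure the same quantities from here.

```bash
python3 - <<'E'
from meas import *
c=cam("wrist"); f=c[0]; hsv=cv2.cvtColor(f,cv2.COLOR_BGR2HSV); H,S,V=[hsv[...,i].astype(int) for i in range(3)]
red=((H<8)|(H>170))&(S>110)&(V>60); k=np.zeros_like(red);k[160:185,290:360]=1;red&=k
ys,xs=np.nonzero(red);print("red bbox",xs.min(),xs.max(),ys.min(),ys.max())
L=np.array([onplane((x,yl),.11,c) for x,yl in((xs.min(),ys.min()),(xs.max()+1,ys.min()))]);print("plate top ends",L[:,:2],np.hypot(*(L[1]-L[0])[:2]))
w=(S<50)&(V>95);k=np.zeros_like(w);k[152:168,270:375]=1;w&=k
n,l,st,ce=cv2.connectedComponentsWithStats(w.astype(np.uint8));i=1+np.argmax(st[1:,4]);print(st[i])
ys,xs=np.nonzero(l==i);P=np.array([onplane((x+.5,y+.5),.06,c)[:2] for x,y in zip(xs,ys)])
vx,vy,x0,y0=cv2.fitLine(P.astype(np.float32),cv2.DIST_L2,0,.01,.01).ravel();n=np.array([-vy,vx]);n*=np.sign(n[0]);t=np.array([vx,vy]);s=P@t
print("normal az",np.degrees(np.arctan2(n[1],n[0])),"len",np.ptp(s),"axis est",t*(s.min()+s.max())/2+n*(n@[x0,y0]-.1035))
b={}
for nme,px in(("TL",(281.5,125)),("TR",(419,196))): b[nme]=onplane(px,.013,c)[:2];print(nme,b[nme])
d=b["TL"]-b["TR"];print("jig y az",np.degrees(np.arctan2(d[1],d[0])))
# disc right/left extents & panel
d=((H>98)&(H<130)&(S>120)).astype(np.uint8);d[240:]=0;d[:150]=0
d=cv2.morphologyEx(d,cv2.MORPH_OPEN,np.ones((5,5)))
cs,_=cv2.findContours(d,0,1);q=cv2.convexHull(max(cs,key=cv2.contourArea))[:,0]
q=q[(q[:,1]<232)&(q[:,1]>166)]
P=np.array([onplane(p+.5,.06,c)[:2] for p in q]);r=least_squares(lambda x:np.hypot(*(P-x).T)-.12,[.5585,-.0766],loss='cauchy',f_scale=.001);print("axis",r.x,(np.hypot(*(P-r.x).T)-.12).round(4))
y=(H>18)&(H<35)&(S>120)&(V>60);y[:135]=0;y[170:]=0;y[:,:100]=0;y[:,135:]=0
ys,xs=np.nonzero(y);print("head",onplane((xs.mean()+.5,ys.mean()+.5),.085,c))
E
```

```text
red bbox 299 343 163 180
plate top ends [[ 0.63333862  0.00195779]
 [ 0.66203785 -0.03763999]] 0.04890429511842007
[276 157  90   7 415]
normal az 33.822224 len 0.11024811632659309 axis est [ 0.55698486 -0.0789198 ]
TL [0.64495038 0.04521368]
TR [ 0.67809611 -0.16883947]
jig y az 98.80223552490287
axis [ 0.55797524 -0.07845256] [ 0.0001  0.0003  0.0001  0.      0.0001 -0.0003 -0.0004 -0.0005 -0.0005
 -0.0006 -0.001  -0.0004 -0.0003  0.0001  0.0002  0.0001  0.0004]
head [0.51652339 0.17908821 0.085     ]
```

Emit:
{"api": "servo_tool", "payload": {"increments": [[[-0.001, 0.004, 0.02, 0, 0, 2, 1], [-0.001, 0.004, 0.06, 0, 0, 2, 1], [-0.001, 0.004, 0.1, 0, 0, 2, 1], [-0.001, 0.004, 0.14, 0, 0, 2, 1], [-0.001, 0.004, 0.17, 0, 0, 2, 1], [-0.001, 0.004, 0.19, 0, 0, 2, 1], [-0.001, 0.004, 0.21, 0, 0, 2, 1], [-0.001, 0.004, 0.22, 0, 0, 2, 1], [-0.001, 0.004, 0.224, 0, 0, 2, 1], [-0.001, 0.004, 0.224, 0, 0, 2, 1]]]}}

```text
time_s: 3.6
tool_pos: [0.635, -0.0277, 0.0788]
tool_rot: [180.0, 0.0, 33.9]
force: [0.0, 0.4, -0.5]
grip_width: 0.0868
```

```bash
python3 - <<'E'
from meas import *
for n,(y0,y1,x0,x1),k in [("top",(110,250,260,420),4),("side",(130,280,210,380),4)]:
    c=cam(n); f=cv2.resize(c[0][y0:y1,x0:x1],None,fx=k,fy=k,interpolation=cv2.INTER_CUBIC)
    cv2.imwrite(f"pics/g_{n}.png",cv2.convertScaleAbs(f,alpha=1.7))
a=cv2.imread("pics/g_top.png");b=cv2.imread("pics/g_side.png")
E
```

```text
(no output)
```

View pics/g_side.png

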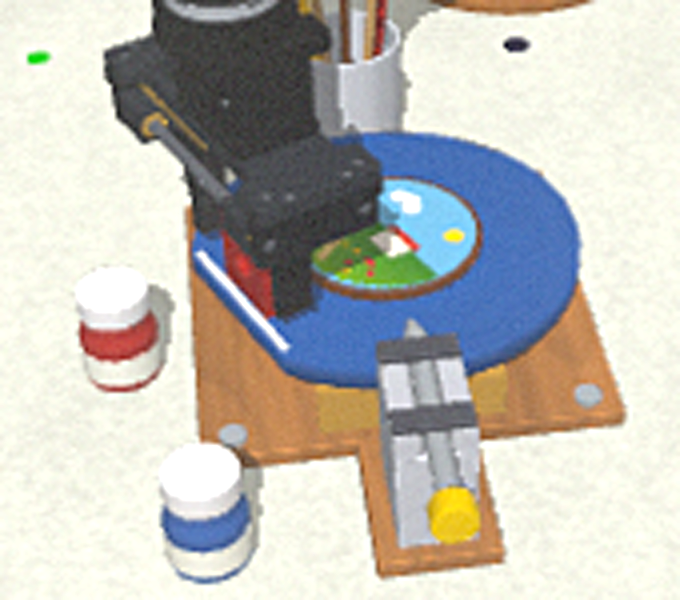

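The fingers straddle the plate (red at about (248,270) in the crop) and are clear of the panel. I'll close gently.

Emit:
{"api": "servo_tool", "payload": {"increments": [[[0, 0, 0, 0, 0, 0, -1], [0, 0, 0, 0, 0, 0, -1], [0, 0, 0, 0, 0, 0, -1], [0, 0, 0, 0, 0, 0, -1], [0, 0, 0, 0, 0, 0, -1], [0, 0, 0, 0, 0, 0, -1]]], "squeeze": 6}}

```text
time_s: 4.3
tool_pos: [0.6351, -0.0264, 0.0785]
tool_rot: [-180.0, 0.0, 34.0]
force: [-0.4, -0.2, 0.1]
grip_width: 0.05
```

Emit:
{"api": "servo_tool", "payload": {"increments": [[[-0.0001, -0.0049, 0, 0, 0, -3, -1], [-0.0005, -0.0097, 0, 0, 0, -6, -1], [-0.0013, -0.0153, 0, 0, 0, -9.5, -1], [-0.0024, -0.0209, 0, 0, 0, -13, -1], [-0.0041, -0.0272, 0, 0, 0, -17, -1], [-0.0062, -0.0333, 0, 0, 0, -21, -1], [-0.0087, -0.0393, 0, 0, 0, -25, -1], [-0.0117, -0.0451, 0, 0, 0, -29, -1], [-0.015, -0.0507, 0, 0, 0, -33, -1], [-0.0187, -0.056, 0, 0, 0, -37, -1], [-0.0228, -0.061, 0, 0, 0, -41, -1], [-0.0272, -0.0658, 0, 0, 0, -45, -1], [-0.032, -0.0702, 0, 0, 0, -49, -1], [-0.037, -0.0743, 0, 0, 0, -53, -1], [-0.041, -0.0771, 0, 0, 0, -56, -1], [-0.0451, -0.0797, 0, 0, 0, -59, -1], [-0.0493, -0.0821, 0, 0, 0, -62, -1], [-0.0522, -0.0836, 0, 0, 0, -64, -1], [-0.0537, -0.0843, 0, 0, 0, -65, -1], [-0.0537, -0.0843, 0, 0, 0, -65, -1]]]}}

```text
time_s: 6.3
tool_pos: [0.5436, 0.0133, 0.0785]
tool_rot: [180.0, 0.0, 99.0]
force: [1.7, 0.8, -3.1]
grip_width: 0.0499
```

Emit:
{"api": "servo_tool", "payload": {"increments": [[[0, 0, 0, 0, 0, 0, -1], [0, 0, 0, 0, 0, 0, -1], [0, 0, 0, 0, 0, 0, 0.8], [0, 0, 0, 0, 0, 0, 0.8], [0, 0, 0, 0, 0, 0, 0.8], [0, 0, 0, 0, 0, 0, 0.8], [0, 0, -0.02, 0, 0, 0, 0.8], [0, 0, -0.05, 0, 0, 0, 0.8], [0, 0, -0.09, 0, 0, 0, 0.8], [0, 0, -0.13, 0, 0, 0, 0.8], [0, 0, -0.17, 0, 0, 0, 0.8], [0, 0, -0.2, 0, 0, 0, 0.8], [0, 0, -0.22, 0, 0, 0, 0.8], [0, 0, -0.22, 0, 0, 0, 0.8], [0, 0, -0.22, 0, 0, 0, 0.8]]]}}

```text
time_s: 7.8
tool_pos: [0.5433, 0.0133, 0.2982]
tool_rot: [-180.0, 0.0, 99.0]
force: [0.2, -0.8, -0.5]
grip_width: 0.0783
```

```bash
python3 - <<'E'
from meas import *
c=cam("wrist"); cv2.imwrite("pics/w2.png",cv2.convertScaleAbs(c[0],alpha=1.5)); 
c=cam("side"); cv2.imwrite("pics/s2.png",cv2.convertScaleAbs(cv2.resize(c[0][150:280,240:400],None,fx=4.5,fy=4.5,interpolation=2),alpha=1.6))
E
```

```text
(no output)
```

View pics/w2.png

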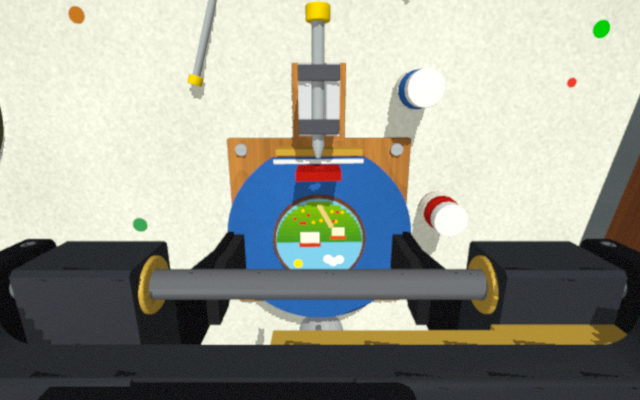

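View pics/s2.png

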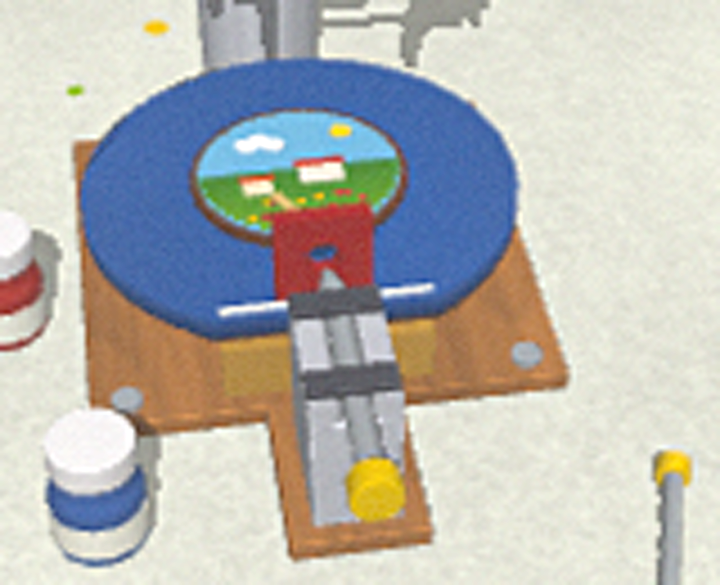

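The wrist view shows the white line at row 161 parallel to the brass bar at row 152. The plate centre (column ~318.5) is in line with the pin (318). I'll put numbers on that.

```bash
cat > m2.py <<'E'
from meas import *
c=cam("wrist"); f=c[0]; hsv=cv2.cvtColor(f,cv2.COLOR_BGR2HSV); H,S,V=[hsv[...,i].astype(int) for i in range(3)]
def box(m,y0,y1,x0,x1):
    k=np.zeros_like(m);k[y0:y1,x0:x1]=1;m=m&k
    n,l,st,ce=cv2.connectedComponentsWithStats(m.astype(np.uint8));i=1+np.argmax(st[1:,4]);ys,xs=np.nonzero(l==i);return xs+.5,ys+.5
def fit(xs,ys,z,nm):
    P=np.array([onplane(p,z,c)[:2] for p in zip(xs,ys)]);vx,vy,x0,y0=cv2.fitLine(P.astype(np.float32),cv2.DIST_L2,0,.01,.01).ravel()
    print(nm,"az %.2f"%(np.degrees(np.arctan2(vy,vx))%180),"px",xs.min(),xs.max(),"world c",P.mean(0).round(4));return P
fit(*box((S<50)&(V>95),155,168,265,375),.06,"white")
x,y=box((H>10)&(H<30)&(S>110)&(V>75),147,157,265,372)
print("brass px",x.min(),x.max(),y.min(),y.max()); fit(x,y,.043,"brass(occluded)")
r=box(((H<8)|(H>170))&(S>110)&(V>60),160,185,285,355); print("red cols",r[0].min(),r[0].max(),onplane(((r[0].min()+r[0].max())/2,r[1].max()),.11,c))
b1=onplane((240.5,150),.013,c);b2=onplane((397,150),.013,c);d=b2-b1
print("bolts az",np.degrees(np.arctan2(d[1],d[0]))%180)
y=box((H>18)&(H<35)&(S>120)&(V>60),0,30,300,335);h=onplane((y[0].mean(),y[1].mean()),.085,c);print("head",h)
t=onplane((318,158),.085,c);print("tip~",t,"pin az",np.degrees(np.arctan2(*(h-t)[[1,0]])))
E
python3 m2.py
```

```text
white az 9.67 px 274.5 364.5 world c [0.5444 0.0227]
brass px 265.5 315.5 147.5 156.5
brass(occluded) az 8.03 px 265.5 315.5 world c [0.5025 0.0256]
red cols 297.5 341.5 [0.54492429 0.00930148 0.11      ]
bolts az 8.97433747040691
head [0.51759017 0.17849645 0.085     ]
tip~ [0.53985869 0.030569   0.085     ] pin az 98.5608412878168
```

```bash
python3 - <<'E'
from meas import *
c=cam("wrist"); f=c[0]
cv2.imwrite("pics/w3.png",cv2.convertScaleAbs(cv2.resize(f[130:200,220:420],None,fx=4,fy=4,interpolation=cv2.INTER_NEAREST),alpha=1.6))
hsv=cv2.cvtColor(f,cv2.COLOR_BGR2HSV); H,S,V=[hsv[...,i].astype(int) for i in range(3)]
# brass bar upper edge / rows by column: brightness-weighted bar; white line rows
for nm,z,rows,cols in (("brass",.043,(147,157),list(range(277,308))+list(range(330,361))),("white",.06,(157,165),list(range(276,362)))):
    P=[];Q=[]
    for x in cols:
        if nm=="white": w=np.clip(V[rows[0]:rows[1],x]-80,0,None)*(S[rows[0]:rows[1],x]<90)
        else: w=np.clip(S[rows[0]:rows[1],x]-150,0,None)*(V[rows[0]:rows[1],x]>80)
        if w.sum()>0:
            yy=(w*np.arange(*rows)).sum()/w.sum();Q.append((x,yy));P.append(onplane((x+.5,yy+.5),z,c)[:2])
    P=np.float32(P);v=cv2.fitLine(P,cv2.DIST_HUBER,0,.001,.001).ravel();print(nm,len(P),"az %.2f"%(np.degrees(np.arctan2(v[1],v[0]))%180),np.mean(Q,0))
# bolts
for x0 in(230,388):
    r=f[142:158,x0:x0+20].astype(int);s=S[142:158,x0:x0+20];w=(s<70);ys,xs=np.nonzero(w);print("bolt",xs.mean()+x0+.5,ys.mean()+142.5,onplane((xs.mean()+x0+.5,ys.mean()+142.5),.014,c)[:2],len(xs))
E
```

```text
brass 62 az 9.16 [318.5        151.22339212]
white 86 az 9.51 [318.5        161.33915772]
bolt 242.11344537815125 150.15546218487395 [0.4384243  0.01427307] 119
bolt 398.076 149.716 [0.64621729 0.04769558] 125
```

View pics/w3.png

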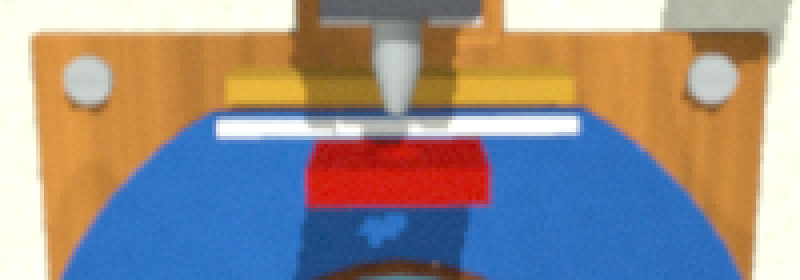

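White line and brass bar are parallel within about 0.4°, and the plate is centred on the pin, so the wheel is set. Next I close the fingers and go behind the pin head.

Emit:
{"api": "servo_tool", "payload": {"increments": [[[0.03, 0, 0, 0, 0, 0, -1], [0.06, 0, 0, 0, 0, 0, -1], [0.1, 0, 0, 0, 0, 0, -1], [0.14, 0, 0, 0, 0, 0, -1], [0.18, 0, 0, 0, 0, 0, -1], [0.205, 0, 0, 0, 0, 0, -1], [0.218, 0, 0, 0, 0, 0, -1], [0.218, 0, 0.04, 0, 0, 0, -1], [0.218, 0, 0.08, 0, 0, 0, -1], [0.218, 0, 0.12, 0, 0, 0, -1], [0.218, 0, 0.16, 0, 0, 0, -1], [0.218, 0, 0.19, 0, 0, 0, -1], [0.218, 0, 0.21, 0, 0, 0, -1], [0.218, 0, 0.222, 0, 0, 0, -1], [0.218, 0, 0.226, 0, 0, 0, -1], [0.218, 0, 0.226, 0, 0, 0, -1], [0.218, 0, 0.226, 0, 0, 0, -1]]]}}

```text
time_s: 9.7
tool_pos: [0.5103, 0.2288, 0.0736]
tool_rot: [179.9, -0.0, 99.0]
force: [-0.6, 0.3, 0.1]
grip_width: 0.0003
```

```bash
python3 - <<'E'
from meas import *
o=env.get_obs();print(o["tool_pos"],o["tool_rot"],o["grip_width"],o["force"])
t=cam("top");s=cam("side")
a=cv2.resize(t[0][150:250,200:330],(520,400),interpolation=2);b=cv2.resize(s[0][180:300,250:400],(500,400),interpolation=2)
cv2.imwrite("pics/p1.png",cv2.convertScaleAbs(cv2.resize(np.vstack([a,np.pad(b,((0,0),(0,20),(0,0)))]),(390,600)),alpha=1.6))
u=np.array([np.cos(np.radians(99.15)),np.sin(np.radians(99.15))]);d=o["tool_pos"][:2]-[.558,-.0775];print("s",d@u,"lat",d@[u[1],-u[0]])
E
```

```text
[0.51027493 0.22884743 0.07359232] [ 1.79898486e+02 -1.07754871e-02  9.89730265e+01] 0.00029454655299150927 [-0.59461848  0.34600651  0.13947358]
s 0.31003851418751044 lat 0.0015974854626662482
```

View pics/p1.png

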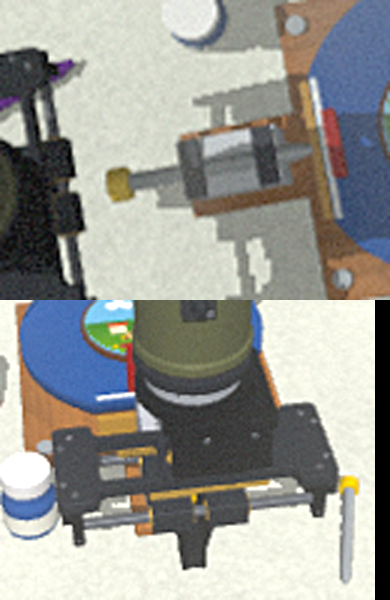

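Emit:
{"api": "servo_tool", "payload": {"increments": [[[-0.008, -0.001, 0, 0, 0, 0, -1], [-0.016, -0.001, 0, 0, 0, 0, -1], [-0.022, -0.001, 0, 0, 0, 0, -1], [-0.026, -0.001, 0, 0, 0, 0, -1], [-0.03, -0.001, 0, 0, 0, 0, -1], [-0.033, -0.001, 0, 0, 0, 0, -1], [-0.036, -0.001, 0, 0, 0, 0, -1], [-0.039, -0.001, 0, 0, 0, 0, -1], [-0.042, -0.001, 0, 0, 0, 0, -1], [-0.045, -0.001, 0, 0, 0, 0, -1], [-0.048, -0.001, 0, 0, 0, 0, -1], [-0.05, -0.001, 0, 0, 0, 0, -1], [-0.05, -0.001, 0, 0, 0, 0, -1]]]}}

```text
time_s: 11.1
tool_pos: [0.5164, 0.1785, 0.0725]
tool_rot: [180.0, 0.0, 99.0]
force: [1.4, 0.1, 0.3]
grip_width: 0.0008
```

```bash
cat > look.py <<'E'
import sys
from meas import *
t=cam("top");a=cv2.resize(t[0][145:255,210:350],(700,550),interpolation=2)
cv2.imwrite(sys.argv[1],cv2.convertScaleAbs(a,alpha=1.6))
o=env.get_obs();print(o["tool_pos"],o["force"],o["time_s"])
E
python3 look.py pics/p2.png
```

```text
[0.5163177  0.17846236 0.07247552] [-0.09517191 -0.04678037  0.58486941] 11.15
```

View pics/p2.png

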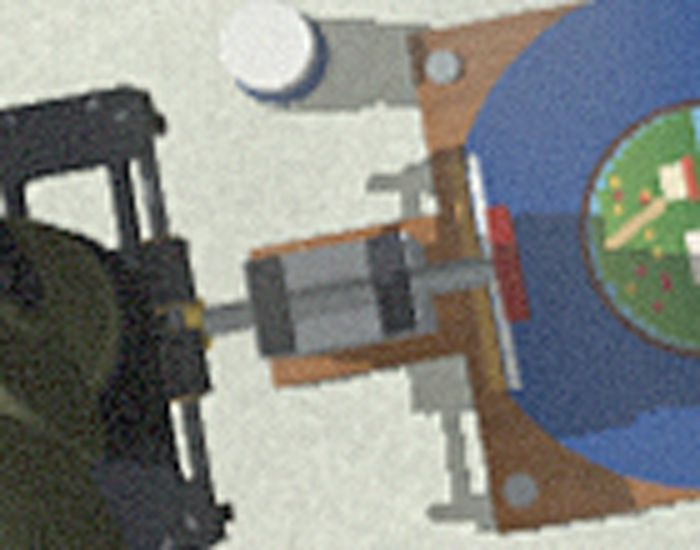

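The pin is moving straight with its nose at the eye (490,262 in the crop), and the force is small. I'll continue slowly.

Emit:
{"api": "servo_tool", "payload": {"increments": [[[-0.002, 0, 0, 0, 0, 0, -1], [-0.004, 0, 0, 0, 0, 0, -1], [-0.006, 0, 0, 0, 0, 0, -1], [-0.008, 0, 0, 0, 0, 0, -1], [-0.01, 0, 0, 0, 0, 0, -1], [-0.012, 0, 0, 0, 0, 0, -1], [-0.014, 0, 0, 0, 0, 0, -1], [-0.016, 0, 0, 0, 0, 0, -1], [-0.018, 0, 0, 0, 0, 0, -1], [-0.02, 0, 0, 0, 0, 0, -1], [-0.02, 0, 0, 0, 0, 0, -1]]]}}

```text
time_s: 12.25
tool_pos: [0.5195, 0.1587, 0.0725]
tool_rot: [-180.0, 0.0, 99.0]
force: [-0.2, 1.3, -0.2]
grip_width: 0.0003
```

Emit:
{"api": "servo_tool", "payload": {"increments": [[[-0.001, 0, 0, 0, 0, 0, -1], [-0.002, 0, 0, 0, 0, 0, -1], [-0.003, 0, 0, 0, 0, 0, -1], [-0.003, 0, 0, 0, 0, 0, -1]]]}}

```text
time_s: 12.65
tool_pos: [0.5198, 0.1565, 0.0725]
tool_rot: [180.0, -0.0, 99.0]
force: [0.1, 2.3, -0.0]
grip_width: 0.0005
```

Emit:
{"api": "servo_tool", "payload": {"increments": [[[-0.001, 0, 0, 0, 0, 0, -1], [-0.001, 0, 0, 0, 0, 0, -1], [-0.002, 0, 0, 0, 0, 0, -1], [-0.002, 0, 0, 0, 0, 0, -1]]]}}

```text
time_s: 13.05
tool_pos: [0.5198, 0.1565, 0.0726]
tool_rot: [180.0, -0.2, 99.1]
force: [0.3, 6.8, -0.9]
grip_width: 0.0005
```

```bash
python3 look.py pics/p3.png
```

```text
[0.51977112 0.15644878 0.07258134] [ 0.07914278  7.02717421 -1.63695064] 13.1
```

View pics/p3.png

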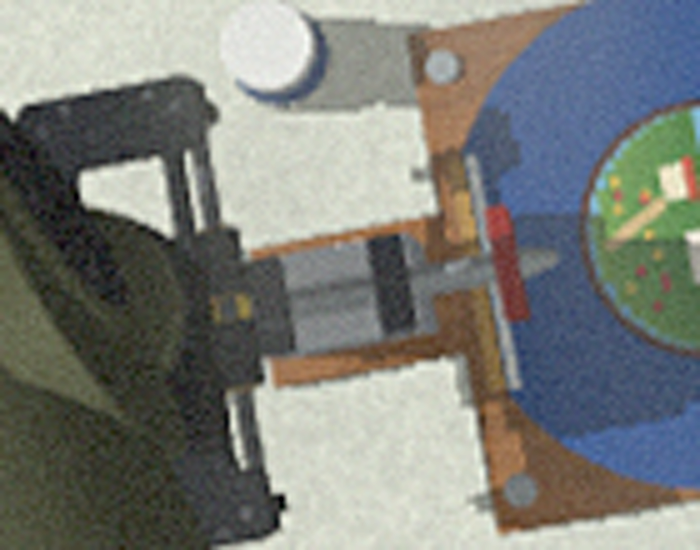

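The pin stopped hard at the expected place and force rose to 7 N. The nose shows through the plate at (555,258). I'll press briefly once more, then back off and look.

Emit:
{"api": "servo_tool", "payload": {"increments": [[[-0.001, 0, 0, 0, 0, 0, -1], [-0.001, 0, 0, 0, 0, 0, -1], [0.002, 0, 0, 0, 0, 0, -1], [0.01, 0, 0, 0, 0, 0, -1], [0.03, 0, 0, 0, 0, 0, -1], [0.06, 0, 0, 0, 0, 0, -1], [0.08, 0, -0.02, 0, 0, 0, -1], [0.1, 0, -0.06, 0, 0, 0, -1], [0.1, 0, -0.1, 0, 0, 0, -1], [0.1, 0, -0.14, 0, 0, 0, -1], [0.1, 0, -0.18, 0, 0, 0, -1], [0.1, 0, -0.22, 0, 0, 0, -1], [0.06, 0, -0.22, 0, 0, 0, -1], [0.02, 0, -0.22, 0, 0, 0, -1], [-0.02, 0, -0.22, 0, 0, 0, -1], [-0.06, 0, -0.22, 0, 0, 0, -1], [-0.1, 0, -0.22, 0, 0, 0, -1], [-0.12, 0, -0.22, 0, 0, 0, -1], [-0.12, 0, -0.22, 0, 0, 0, -1]]]}}

```text
time_s: 15.0
tool_pos: [0.5391, 0.0303, 0.292]
tool_rot: [-179.9, 0.2, 98.5]
force: [0.8, -0.0, -0.4]
grip_width: 0.0005
```

```bash
python3 - <<'E'
from meas import *
c=cam("wrist"); cv2.imwrite("pics/w4.png",cv2.convertScaleAbs(c[0],alpha=1.5)); 
c=cam("side"); cv2.imwrite("pics/s4.png",cv2.convertScaleAbs(cv2.resize(c[0][150:280,220:380],None,fx=4.5,fy=4.5,interpolation=2),alpha=1.6))
c=cam("top"); cv2.imwrite("pics/t4.png",cv2.convertScaleAbs(c[0],alpha=1.6))
print(env.get_obs()["force"],proj([.5225,.1455,.085],cam("wrist")))
E
```

```text
[-0.1085056   0.85252681  0.19668237] [318.82104173  71.5050702 ]
```

View pics/w4.png

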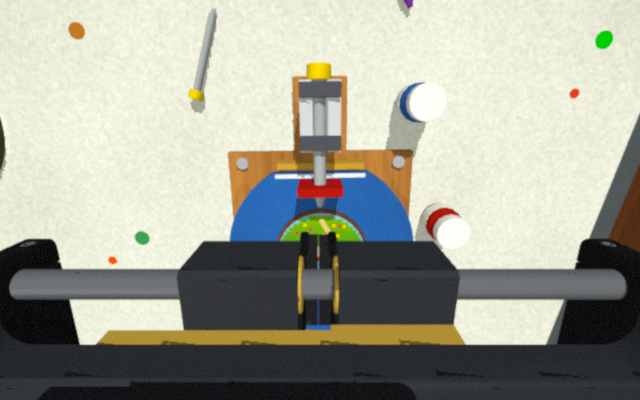

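View pics/s4.png

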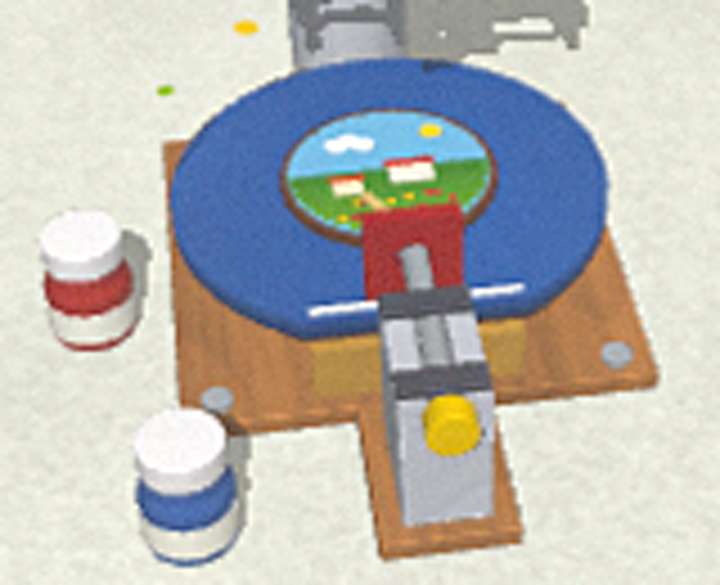

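View pics/t4.png

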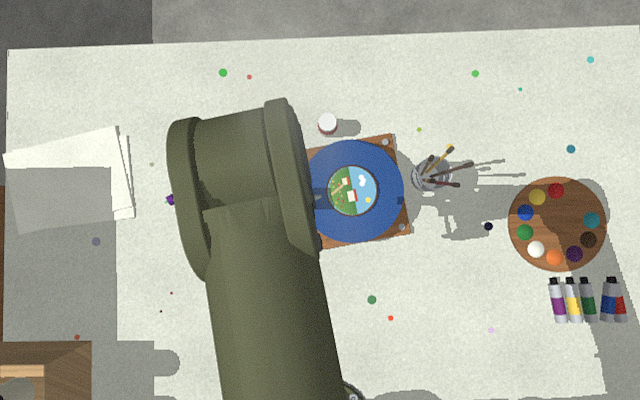

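The pin appears home: the head at (319,71) sits directly on the guide's end at row ~79, the nose passes through the plate to (320,205), and the jars and tin are unmoved. One last numeric check.

```bash
python3 - <<'E'
from meas import *
c=cam("wrist"); f=c[0]
cv2.imwrite("pics/w5.png",cv2.convertScaleAbs(cv2.resize(f[55:215,225:415],None,fx=3.7,fy=3.7,interpolation=2),alpha=1.6))
hsv=cv2.cvtColor(f,cv2.COLOR_BGR2HSV); H,S,V=[hsv[...,i].astype(int) for i in range(3)]
y=(H>18)&(H<35)&(S>120)&(V>60);y[90:]=0;y[:50]=0;y[:,:300]=0;y[:,340:]=0
ys,xs=np.nonzero(y);ax=np.array([.558,-.0775]);u=np.array([np.cos(np.radians(99.15)),np.sin(np.radians(99.15))])
for r in(ys.min(),ys.max()+1): print("head edge row",r,"s at z=.098:",(onplane((319,r),.098,c)[:2]-ax)@u)
for nm,z,rows,cols in (("brass",.043,(161,171),list(range(279,308))+list(range(332,363))),("white",.06,(171,180),list(range(278,310))+list(range(330,362)))):
    P=[]
    for x in cols:
        v,s=V[rows[0]:rows[1],x],S[rows[0]:rows[1],x]
        w=np.clip(v-80,0,None)*(s<90) if nm=="white" else np.clip(s-150,0,None)*(v>80)
        if w.sum()>0: P.append(onplane((x+.5,(w*np.arange(*rows)).sum()/w.sum()+.5),z,c)[:2])
    v=cv2.fitLine(np.float32(P),cv2.DIST_HUBER,0,.001,.001).ravel();print(nm,len(P),"az %.2f"%(np.degrees(np.arctan2(v[1],v[0]))%180))
E
```

```text
head edge row 71 s at z=.098: 0.22563484838996445
head edge row 88 s at z=.098: 0.2092600089098664
brass 60 az 9.06
white 28 az 9.09
```

View pics/w5.png

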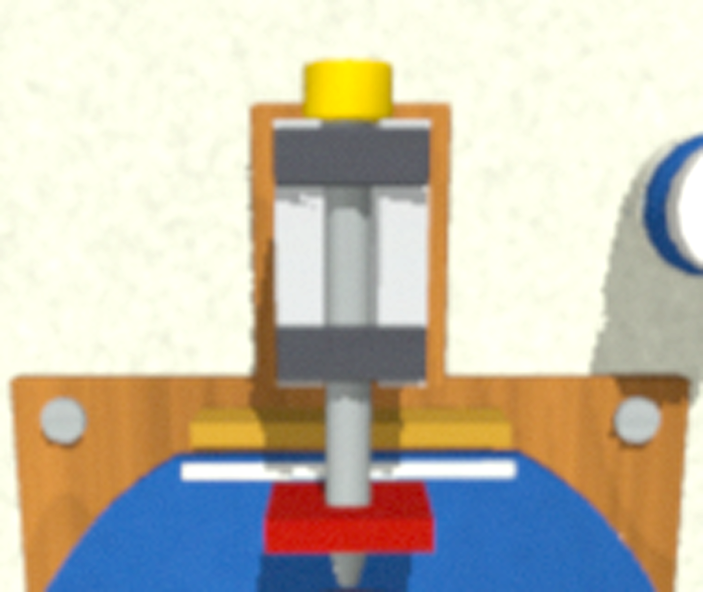

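The head spans 0.209 to 0.226 m from the axis, where home is 0.210 to 0.226, and flat and bar are parallel. I'm handing it in.

```bash
python3 -c "
from cell import env
print(env.get_obs()['joint_velocities'].round(2)); print(env.sign_off())"
```

```text
[-0.04  0.05  0.12 -0.07  0.09 -0.09  0.27]
the job is handed in; nothing more can be done
None
```

I turned the turntable until its flat lay along the brass bar, pushed the pin home, and handed the job in at about 15 s; no verdict was reported.

- **Turntable:** I gripped the red eye plate lightly by its narrow sides (6 N), turned it about 65° counter-clockwise and let go. In the last wrist picture the white line and the brass bar were parallel: 9.09° against 9.06°. The white line was partly hidden then. Before the push the two differed by about 0.35°.
- **Pin:** I pushed the yellow head with closed fingers until it stopped hard at about 7 N. The head then spanned 0.209–0.226 m from the axis, against 0.210–0.226 m for home, and the nose showed through the eye.
- **Surroundings:** The fingers stayed clear of the wet panel in the pictures I checked. The jars and the brush tin looked unmoved, though I did not measure them again. The gripper ended in the air, about 0.29 m up, touching nothing.
- **Disagreements:** My estimates of the starting angle and the axis differed between cameras by about 2° and 2 mm. I used the wrist view, which is closer.

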